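# Press the lid onto a jar and ease the sprung lever back

## Robot

A 6-joint arm with a two-finger parallel gripper is mounted at the origin on the work surface; the furniture and walls round the work are solid. World frame = base frame: x ahead of the robot, y to its left, z up, the work surface at z = 0. Lengths are in m, angles in rad, forces in N, time in s.
With the tool pointing down it reaches from about 0.325 to 0.775 m from the base axis. Payload 5.5 kg.
Tool frame: the origin (TCP) lies at the very end of the fingers, on their centre line; the grasp point (between the pads) lies behind it (ctrl.grip_depth is the z of the grasp point in the tool frame, in m); z points along the fingers, y is the line along which they close (so a half turn about z gives the same grasp; the last joint's range is limited). The gripper opens to 85 mm and grips with 20 to 120 N. Pads are 22 mm wide; open, the fingers measure 114 mm over their backs; the gripper's body (76 mm by 85 mm) begins 54 mm behind the grasp point. The pads swing forward as they close: fully open they stand 13 mm farther back than shut.
Start: joints at [1.104, 0.091, 1.231, -0, 1.82, -0.057], TCP at [0.239, 0.55, 0.231] pointing down, gripper open.
Joint ranges: [-2.87, 2.87], [-0.86, 2.18], [0.17, 2.46], [-1.51, 4.65], [0.06, 2.69], [-2.65, 2.65]. Speed limits (rad/s): [2.57, 2.57, 3.01, 3.14, 3.14, 3.14].

## Interface

Orientations are given as a unit quaternion [w, x, y, z].
In Python, from workcell import ctrl gives the robot as it stands.
- The arm moves only by the shell command python3 drive.py [FORCE], which reads ROWS from standard input. ROWS is a JSON list that holds a single list of rows (three levels of brackets), with 1 to 12 rows, each of 5 numbers: the opening from 0.0 (shut) to 1.0 (fully open), then dx, dy, dz in shares of the most that a row can go, 1 being 50 mm, then a turn about the tool's z in rad; each row shifts and turns the commanded pose from where the row before left it, along the tool's axes as they then stand; what a row does not reach is not made up. A row lasts 1/10 s, in which the tool goes at most 0.05 m and 0.15 rad, less where a joint would pass 70% of its speed; a pose out of reach is approached as far as the arm can. The fingers move at their own pace and stop on an object; FORCE is the grip in N (left out, the last holds). Time passes only in rows, so rows that do not move let the fingers close. It prints the time, the measured TCP pose, the force, the opening and the grip force at its end. Input that does not fit is refused with a message, and nothing moves.
- ctrl.get_state(): the state, without advancing time (a new reading comes with each control period).
- ctrl.get_image(name): name is "scene" or "top" or "wrist"; returns the picture (420x560x3 uint8, red, green, blue); there is no depth.
- ctrl.calibration(name): a dict with "fov_y" (degrees; the focal length in pixels is half the picture's height over the tangent of half this angle, whatever the lens; pixels are square), "cx", "cy" (the principal point, pixels), "dist" ([k1, k2, p1, p2, k3] as OpenCV has them; the pictures are not rectified), "extrinsics" (4x4, takes a point from camera to world coordinates); the wrist camera has in their place "T_tool_cam" (4x4, takes a point from camera to tool coordinates, whose origin is the TCP and whose axes are the flange's). Camera axes: x right, y down, z forward; pixel columns grow to the right and rows downward; lengths in m; the calibration is good to about 2 mm. A picture is of the moment at which its call begins: read the wrist's pose just before it. calibration takes no time and is no camera call.
- ctrl.job_done(): hands the job in; it is judged then, once.
The state is a dict: "time": time; "joints": joint angles; "qd": joint speeds; "effort": joint torques, N m; "position": TCP position; "tool_rot": TCP orientation; "wrist_force": force on the tool from outside, world axes, zero at the start; "torque": the same for the moment, N m; "grip_width": opening from 0.0 (shut) to 1.0 (fully open); "grip_force": force on a finger pad.
Only numpy, scipy, OpenCV 4.12 (cv2) and the standard library are available. Lean on these libraries where they do the work, as an engineer would, in place of code of your own. Each camera call takes 0.05 s, during which the arm holds its last target. There are 200 camera calls.

## Task

Stand the orange jar upright in the middle of the round black mat of the green hand press, without pushing its blue lid in by hand. Then pull the press's red-gripped handle all the way down so that its pad pushes the lid fully home on the jar. Keep hold of the handle and ease it back up to its rest against its spring, never letting it fly back by itself, and leave the jar standing on the mat with the handle let go.

Things in the scene. Friction and masses are not known exactly. Their poses are not given: they have to be found in the camera images.
- press: Green hand press fixed to the table. Base 250 x 130 x 12 mm. Origin on the table under the mat's centre, z up; +x points from mat to hinge post (66 mm wide with its spring, 111 mm high; base ends at x = +180 mm). The handle comes down at -x (base edge at x = -70 mm). The level hinge axis is parallel to y. Under the lever, 120 mm from its hinge: domed pad, 34 mm across.
- mat (a point): Centre of the round black mat (70 mm across, flat), on the base plate's top 12 mm above the table: the jar's foot belongs here. Same axes as the press.
- lever_hinge (a point): Point on the lever's hinge axis, in the press's middle plane: 120 mm along the press's +x from the mat's centre, 86.5 mm above the table. At lever value q, with a = 1.6 - q, the handle point's offset from here in the press's axes is x = -215 cos a + 22 sin a, y = 0, z = 215 sin a + 22 cos a (mm).
- lever (a joint): Sprung lever, rad: 0 = at rest, upright, clear of the mat; grows as the handle is pulled over and down to the press's -x; 1.6 = fully down, level. The spring pulls back to 0 with 2 N (at 0) to 7 N (at 1.6) at the handle; let go when down it snaps back at over 3 rad/s; let go in the last 0.1 rad it does no harm. In the last 0.1 rad down the pad meets the jar's lid: up to 15 N at the handle.
- handle (a point): Middle of the lever's cross bar, a round bar parallel to the press's y, 150 mm long, 20 mm thick, with a red grip on each half, its centre 43 mm to either side of this point (the 20 mm wide lever arm joins here): pinch it there. At rest this point is 28 mm behind (+x of) the hinge axis and 301 mm above the table; fully down 215 mm in front (-x) of it and 109 mm above the table.
- jar: Loose round jar, orange with a white blank paper band, 0.25 kg, origin under its centre, z up. Body 58 mm across to 46 mm high, narrowing to a 44 mm neck; 75 mm high with the lid home, up to 83 mm with it proud. Grip the body across its sides from above, pads at about 20 to 45 mm height.
- lid (a joint): The jar's blue press-on lid (52 mm across, 16 mm high), how far it stands proud, m: 0 = fully home, starts at 0.005 to 0.008. It moves straight down the jar's neck when pressed with more than about 12 N, stays where it is left, and does not come off.
- lid_top (a point): Centre of the lid's top face.

How it is judged:
By the outcome, as a careful person would: the job done as asked, in the order asked, and still so for the second after the job is handed in, with the robot touching nothing.
It also fails if it takes over 67 s, if anything falls off the work surface, if the arm or the gripper's body presses on something with over 40 N, if the wrist force passes 120 N, or if a joint passes its speed limit or range.

## Working session

There is one attempt and no reset: what is moved stays moved. The work goes in short steps, Python scripts to look and compute and a shell command to move; the robot and the scene stay as the last step left them, time stands still between calls to the robot, and variables do not carry over. Pictures are saved under pics/ and viewed, at most 10 in all, crops included, and the job is handed in when it is done.

```bash
ls; mkdir -p pics; cat > h.py <<'E'
import numpy as np,cv2
from workcell import ctrl
def K(c):
    f=210/np.tan(np.radians(c["fov_y"])/2); return np.array([[f,0,c["cx"]],[0,f,c["cy"]],[0,0,1.]])
def ray(name,px,T=None):
    c=ctrl.calibration(name); T=np.array(c["extrinsics"]) if T is None else T
    u=cv2.undistortPoints(np.array(px,float).reshape(-1,1,2),K(c),np.array(c["dist"],float)).reshape(-1,2)
    d=np.c_[u,np.ones(len(u))]@T[:3,:3].T
    return T[:3,3],d/np.linalg.norm(d,axis=1)[:,None]
def plane(name,px,z,T=None):
    o,d=ray(name,px,T); return o+d*((z-o[2])/d[:,2])[:,None]
def tri(rays):
    A=np.zeros((3,3));b=np.zeros(3)
    for o,d in rays:
        P=np.eye(3)-np.outer(d,d);A+=P;b+=P@o
    x=np.linalg.solve(A,b); return x,[float(np.linalg.norm((np.eye(3)-np.outer(d,d))@(x-o))) for o,d in rays]
def wristT():
    from scipy.spatial.transform import Rotation as R
    s=ctrl.get_state();q=s["tool_rot"];T=np.eye(4);T[:3,:3]=R.from_quat([q[1],q[2],q[3],q[0]]).as_matrix();T[:3,3]=s["position"]
    return T@np.array(ctrl.calibration("wrist")["T_tool_cam"])
E
python3 - <<'E'
from h import *
import cv2
print(ctrl.get_state(),ctrl.grip_depth)
for n in("scene","top","wrist"):
    if n=="wrist": np.save("pics/T0",wristT())
    cv2.imwrite(f"pics/{n}0.png",ctrl.get_image(n)[:,:,::-1])
for n in("scene","top","wrist"): print(ctrl.calibration(n))
E
```

```text
drive.py
pics
workcell.py
{'time': 0.0, 'joints': array([ 1.10429744e+00,  9.18639214e-02,  1.23189261e+00, -1.30957148e-05,
        1.81980855e+00, -5.67056692e-02]), 'qd': array([-0.00110929, -0.00239639,  0.000154  , -0.00081873,  0.00127664,
       -0.00121524]), 'effort': array([ 3.15573743e-04, -4.58743250e+01, -4.18021166e+01,  3.16868170e-05,
        1.18339516e-02,  1.10780658e-05]), 'position': array([0.23893095, 0.55006082, 0.23014405]), 'tool_rot': array([-2.48930598e-04,  2.03467407e-01,  9.79081223e-01, -9.54297512e-04]), 'wrist_force': array([ 0.66930049, -0.11189895,  0.17646826]), 'torque': array([ 0.01491427, -0.07746588, -0.07665297]), 'grip_force': 0.0, 'grip_width': 0.9965378575554568} -0.0187
{'fov_y': 55.835627627914356, 'cx': 280.56244416547855, 'cy': 207.1548987961663, 'dist': array([-0.05862016,  0.        ,  0.        ,  0.        ,  0.        ]), 'extrinsics': array([[ 0.70967462, -0.51100952,  0.48500638,  0.00190861],
       [-0.70452656, -0.5167542 ,  0.48642309, -0.54055246],
       [ 0.00206226, -0.686902  , -0.72674713,  0.93486056],
       [ 0.     
[... 282 characters left out ...]
],
       [-0.99993362, -0.00808326,  0.00821041, -0.01987246],
       [-0.00741628, -0.09379912, -0.99556352,  1.11447461],
       [ 0.        ,  0.        ,  0.        ,  1.        ]])}
{'fov_y': 63.66911379271203, 'cx': 279.7800102703269, 'cy': 207.38269287493753, 'dist': array([0.02155795, 0.        , 0.        , 0.        , 0.        ]), 'T_tool_cam': array([[-9.55472022e-04, -9.44246882e-01, -3.29236864e-01,
         8.49042907e-02],
       [ 9.99999535e-01, -8.58824433e-04, -4.38982692e-04,
         7.18115551e-04],
       [ 1.31751376e-04, -3.29237130e-01,  9.44247264e-01,
        -1.42492133e-01],
       [ 0.00000000e+00,  0.00000000e+00,  0.00000000e+00,
         1.00000000e+00]])}
```

View pics/scene0.png

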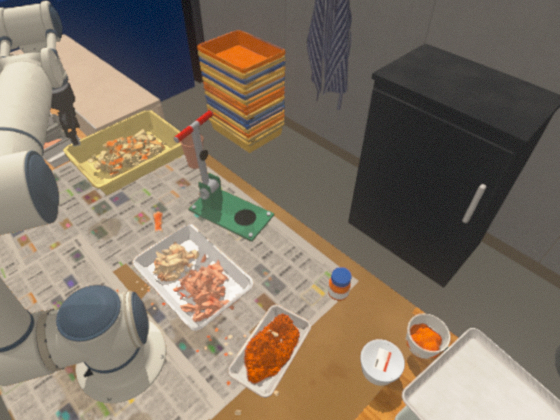

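View pics/top0.png

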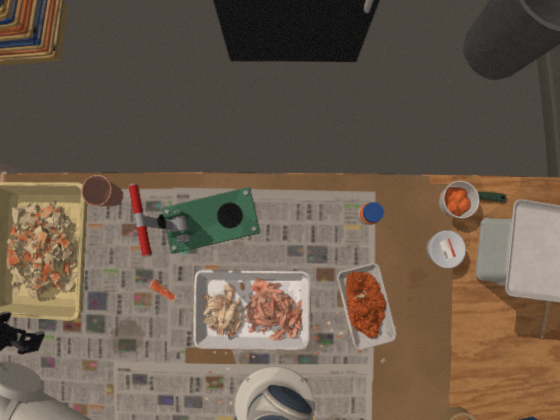

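The scene picture shows the jar (lid at 342,276), the mat (245,217) and the handle (195,125). In the top picture they are at (373,212), (230,215) and (140,220). Next I'll measure them with masks in both views.

```bash
cat > m.py <<'E'
from h import *
def comp(img,mask,near):
    n,l,s,c=cv2.connectedComponentsWithStats(mask.astype(np.uint8))
    k=[i for i in range(1,n) if s[i,4]>=25]
    i=min(k,key=lambda i:np.hypot(*(c[i]-near))); return c[i],s[i],l==i
def masks(img):
    h=cv2.cvtColor(img,cv2.COLOR_RGB2HSV).astype(int);H,S,V=h[...,0],h[...,1],h[...,2]
    return dict(blue=(H>100)&(H<125)&(S>140)&(V>50),black=(V<50),red=((H<6)|(H>174))&(S>180)&(V>80),green=(H>60)&(H<95)&(S>100)&(V>40))
E
python3 - <<'E'
from m import *
im={n:cv2.imread(f"pics/{n}0.png")[:,:,::-1].copy() for n in("scene","top")}
M={n:masks(im[n]) for n in im}
near=dict(scene=dict(blue=(342,276),black=(245,217),green=(230,215)),top=dict(blue=(373,212),black=(230,215),green=(210,220)))
C={}
for n in im:
    for k,p in near[n].items():
        c,s,m=comp(im[n],M[n][k],p); C[n,k]=c; print(n,k,c,s)
    # red grips
    nn,l,s,c=cv2.connectedComponentsWithStats(M[n]["red"].astype(np.uint8)); print(n,[(c[i].round(1),s[i]) for i in range(1,nn) if s[i,4]>30])
for k in("blue","black"):
    r=[(o,d[0]) for o,d in (ray(n,[C[n,k]]) for n in im)]; print(k,tri(r))
print(plane("top",[C["top","black"]],.012),plane("scene",[C["scene","black"]],.012))
print(plane("top",[C["top","blue"]],.08),plane("scene",[C["scene","blue"]],.075))
E
```

```text
scene blue [341.07936508 275.31216931] [332 269  18  14 189]
scene black [431.50650351 177.45402221] [  350    74   205   211 22065]
scene green [261.08 217.12] [257 214   9   8  25]
scene [(array([204.6, 116.7]), array([197, 111,  15,  12,  84], dtype=int32)), (array([184.2, 132.5]), array([176, 127,  16,  12,  90], dtype=int32))]
top blue [372.99636364 212.00363636] [364 203  19  19 275]
top black [229.52371134 214.99175258] [218 203  25  25 485]Traceback (most recent call last):
  File "<stdin>", line 8, in <module>
  File "m.py", line 5, in comp
    i=min(k,key=lambda i:np.hypot(*(c[i]-near))); return c[i],s[i],l==i
ValueError: min() iterable argument is empty
```

```bash
python3 - <<'E'
from m import *
im={n:cv2.imread(f"pics/{n}0.png")[:,:,::-1].copy() for n in("scene","top")}
print(im["scene"][217,245],im["scene"][230,232],im["top"][235,200],im["top"][200,245],im["top"][215,230])
M={n:masks(im[n]) for n in im}
def hs(img): return cv2.cvtColor(img,cv2.COLOR_RGB2HSV).astype(int)
C={}
for n,b,g in(("scene",(245,217),(250,225)),("top",(230,215),(205,228))):
    h=hs(im[n]); 
    bl=(h[...,2]<60)
    gr=(h[...,0]>55)&(h[...,0]<95)&(h[...,1]>90)&(h[...,2]>=35)
    c,s,m=comp(im[n],bl,b);print(n,"black",c,s);C[n,"mat"]=c
    c,s,m=comp(im[n],gr,g);print(n,"green",c,s)
    pts=np.argwhere(m)[:,::-1].astype(np.float32)
    P=plane(n,pts,.012)[:,:2].astype(np.float32)
    (cx,cy),wh,a=cv2.minAreaRect(P);print("rect",cx,cy,wh,a)
    nn,l,s,c=cv2.connectedComponentsWithStats(M[n]["red"].astype(np.uint8)); R=[c[i] for i in range(1,nn) if s[i,4]>30]; print(R)
    R.sort(key=lambda p:p[1]); C[n,"ra"],C[n,"rb"]=R[:2]
    C[n,"lid"]=comp(im[n],M[n]["blue"],(342,276) if n=="scene" else (373,212))[0]
for k in("mat","lid","ra","rb"):
    print(k,C["scene",k],C["top",k],tri([(o,d[0]) for o,d in (ray(n,[C[n,k]]) for n in im)]))
for z in(.075,.08): print(plane("top",[C["top","lid"]],z))
for n in im: print(plane(n,[C[n,"mat"]],.012))
E
```

```text
[61 60 54] [ 82 126  93] [45 68 54] [ 65 100  79] [24 23 20]
scene black [203.65714286 154.51428571] [201 151   6   8  35]
scene green [240.65128755 214.09549356] [219 192  54  44 932]
rect 0.49830204248428345 0.15453991293907166 (0.11921998113393784, 0.19701224565505981) 13.898700714111328
[array([204.55952381, 116.6547619 ]), array([184.17777778, 132.46666667])]
top black [229.44227006 214.95694716] [217 203  26  25 511]
top green [216.55744025 219.95528142] [ 178  190   79   62 1297]
rect 0.4919888377189636 0.16992659866809845 (0.12652532756328583, 0.22379177808761597) 14.393038749694824
[array([135.12093023, 198.55348837]), array([143.52838428, 240.09170306])]
mat [203.65714286 154.51428571] [229.44227006 214.95694716] (array([0.44269388, 0.10888374, 0.31819441]), [0.04427586061045861, 0.04427586061045854])
lid [341.07936508 275.31216931] [372.99636364 212.00363636] (array([ 0.51286022, -0.24631207,  0.07852345]), [0.0016734888056494936, 0.0016734888056493234])
ra [204.55952381 116.6547619 ] [135.12093023 198.55348837] (array([0.51468085, 0.27889703, 0.30603872]), [0.0017948600273423087, 0.001794860027342228])
rb [184.17777778 132.46666667] [143.52838428 240.09170306] (array([0.43138681, 0.25859853, 0.30525378]), [0.0015649179970759373, 0.0015649179970758339])
[[ 0.51194516 -0.24590799  0.075     ]]
[[ 0.51146954 -0.24482073  0.08      ]]
[[0.60436988 0.46481964 0.012     ]]
[[0.50681926 0.12713452 0.012     ]]
```

The manual's scale: shifts go in shares of 50 mm. Converting my numbers, -0.04 m is -0.8, -0.035 m is -0.7.

```bash
echo '[[[1, 0, 0, -0.7, -0.13], [1, 0, 0, -0.7, -0.13], [1, 0, 0, -0.7, -0.13], [1, 0, 0, -0.7, -0.13], [1, 0, 0, -0.4, -0.128], [1, 0, -0.6, 0, 0], [1, 0, -0.8, 0, 0], [1, 0, -0.8, 0, 0], [1, 0, -0.8, 0, 0], [1, 0, -0.8, 0, 0], [1, 0, -0.8, 0, 0], [1, 0, -0.8, 0, 0]]]' | python3 drive.py; cat > go.py <<'E'
import sys
from h import *
from scipy.spatial.transform import Rotation as R
s=ctrl.get_state();q=s["tool_rot"];r=R.from_quat([q[1],q[2],q[3],q[0]]).as_matrix()
t=np.array([float(v) for v in sys.argv[1:4]])
print(s["position"].round(4),"toolx",np.degrees(np.arctan2(r[1,0],r[0,0])).round(2),"delta tool",(r.T@(t-s["position"])).round(4),"j",s["joints"].round(2))
E
python3 go.py .512 -.246 .25
```

```text
time: 1.35
position: [0.3027, 0.2864, 0.391]
tool_rot: [-0.0, -0.119, 0.993, -0.0]
wrist_force: [0.1, -0.6, 1.0]
grip_width: 0.998
grip_force: 0.0
[0.3027 0.2864 0.391 ] toolx -166.33 delta tool [-0.0775 -0.5668  0.1411] j [ 0.68 -0.29  1.3  -0.    2.14 -1.13]
```

```bash
echo '[[[1, -0.1, -0.9, 0, 0], [1, -0.1, -0.9, 0, 0], [1, -0.1, -0.9, 0, 0], [1, -0.1, -0.9, 0, 0], [1, -0.14, -0.9, 0, 0], [1, -0.14, -0.9, 0, 0], [1, -0.14, -0.9, 0.4, 0], [1, -0.14, -0.9, 0.4, 0], [1, -0.14, -0.9, 0.5, 0], [1, -0.14, -0.9, 0.5, 0], [1, -0.14, -0.9, 0.5, 0], [1, -0.14, -0.8, 0.4, 0]]]' | python3 drive.py; echo '[[[1, 0, -0.4, 0.1, 0], [1, 0, 0, 0, 0], [1, 0, 0, 0, 0]]]' | python3 drive.py; python3 go.py .512 -.246 .25; python3 - <<'E'
from m import *
T=wristT();im=ctrl.get_image("wrist");np.save("pics/T1",T);cv2.imwrite("pics/w1.png",im[:,:,::-1])
E
```

```text
time: 2.55
position: [0.5009, -0.2112, 0.2571]
tool_rot: [-0.001, -0.118, 0.993, 0.0]
wrist_force: [0.6, 0.4, 0.2]
grip_width: 1.0
grip_force: 0.0
time: 2.85
position: [0.5054, -0.2286, 0.2537]
tool_rot: [-0.0, -0.118, 0.993, 0.001]
wrist_force: [0.6, 0.0, -0.2]
grip_width: 1.001
grip_force: 0.0
[ 0.5054 -0.2286  0.2537] toolx -166.39 delta tool [-0.0023 -0.0184  0.0037] j [-0.49 -0.02  1.31  0.    1.86 -2.29]
```

View pics/w1.png

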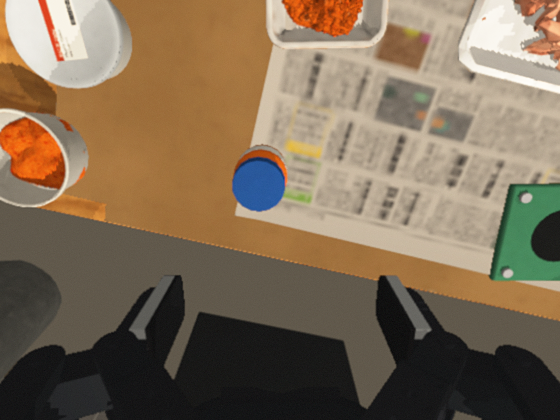

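The wrist picture shows the lid at about (260,181), the jar's orange foot just above it, and the edge of the mat on the right (550,238).

```bash
python3 - <<'E'
from m import *
im=cv2.imread("pics/w1.png")[:,:,::-1].copy();T=np.load("pics/T1.npy")
c,s,m=comp(im,masks(im)["blue"],(260,181));print(c,s)
# lid disc: circle fit on the blob's lower half outline (top face rim)
cnt=max(cv2.findContours(m.astype(np.uint8),0,1)[0],key=len)[:,0].astype(float)
def circ(z,pts,n,T=None):
    P=plane(n,pts,z,T)[:,:2];A=np.c_[2*P,np.ones(len(P))];x=np.linalg.lstsq(A,(P**2).sum(1),rcond=None)[0];return x[:2].round(4),np.sqrt(x[2]+x[:2]@x[:2]).round(4)
low=cnt[cnt[:,1]>c[1]-5]
for z in(.075,.08,.083): print(z,circ(z,low,"wrist",T))
C,D=cv2.minEnclosingCircle(low.astype(np.float32))
it=cv2.imread("pics/top0.png")[:,:,::-1].copy()
o1,d1=ray("wrist",[c],T)
ct,_,_=comp(it,masks(it)["blue"],(373,212)); isc=cv2.imread("pics/scene0.png")[:,:,::-1].copy()
cs,_,_=comp(isc,masks(isc)["blue"],(342,276))
o2,d2=ray("top",[ct]);o3,d3=ray("scene",[cs]);print(tri([(o1,d1[0]),(o2,d2[0]),(o3,d3[0])]),tri([(o1,d1[0]),(o2,d2[0])]))
E
```

```text
[258.26915888 183.87663551] [ 233  158   51   53 2140]
0.075 (array([ 0.515 , -0.2477]), np.float64(0.0249))
0.08 (array([ 0.5136, -0.2477]), np.float64(0.0245))
0.083 (array([ 0.5128, -0.2477]), np.float64(0.0242))
(array([ 0.51252652, -0.246895  ,  0.07867798]), [0.00114365315209148, 0.0019606842595957584, 0.001579769203378522]) (array([ 0.5130423 , -0.24726782,  0.07206748]), [0.001067101848000408, 0.0010671018480004895])
```

```bash
python3 go.py .5133 -.2474 .016
```

```text
[ 0.5056 -0.2281  0.2546] toolx -166.34 delta tool [-0.0028 -0.0206  0.2386] j [-0.49 -0.03  1.31  0.    1.86 -2.29]
```

To row units: 0.03 m is 0.6, -0.0206 m is -0.412.

```bash
echo '[[[1, -0.056, -0.412, 0.6, 0], [1, 0, 0, 0.6, 0], [1, 0, 0, 0.6, 0], [1, 0, 0, 0.6, 0], [1, 0, 0, 0.6, 0], [1, 0, 0, 0.6, 0], [1, 0, 0, 0.4, 0], [1, 0, 0, 0.4, 0], [1, 0, 0, 0.352, 0], [1, 0, 0, 0, 0], [1, 0, 0, 0, 0]]]' | python3 drive.py 35; python3 go.py .5133 -.2474 .016
```

```text
time: 4.0
position: [0.5137, -0.2474, 0.0178]
tool_rot: [0.001, -0.119, 0.993, -0.0]
wrist_force: [0.1, 0.2, 0.4]
grip_width: 0.999
grip_force: 0.0
[ 0.5137 -0.2474  0.0178] toolx -166.28 delta tool [0.0004 0.0001 0.0018] j [-0.51  0.08  1.63  0.    1.44 -2.32]
```

To row units: -0.03 m is -0.6, -0.02 m is -0.4.

```bash
echo '[[[0, 0, 0, 0, 0], [0, 0, 0, 0, 0], [0, 0, 0, 0, 0], [0, 0, 0, 0, 0], [0, 0, 0, 0, 0], [0, 0, 0, 0, 0]]]' | python3 drive.py 35; echo '[[[0, 0, 0, -0.4, 0], [0, 0, 0, -0.6, 0], [0, 0, 0, -0.6, 0], [0, 0, 0, -0.6, 0], [0, 0, 0, 0, 0]]]' | python3 drive.py; python3 go.py .507 .05 .12
```

```text
time: 4.6
position: [0.5144, -0.2482, 0.019]
tool_rot: [0.002, -0.119, 0.993, -0.001]
wrist_force: [-1.3, 2.3, 5.3]
grip_width: 0.667
grip_force: 36.3
time: 5.1
position: [0.5153, -0.2493, 0.1325]
tool_rot: [0.004, -0.119, 0.993, -0.003]
wrist_force: [0.3, 0.5, -0.7]
grip_width: 0.666
grip_force: 36.8
[ 0.5153 -0.2493  0.1325] toolx -166.35 delta tool [-0.0624  0.2929  0.011 ] j [-0.51  0.01  1.49  0.    1.63 -2.32]
```

To row units: 0.04 m is 0.8, 0.02 m is 0.4.

```bash
echo '[[[0, -0.1, 0.6, 0, 0], [0, -0.2, 0.8, 0, 0], [0, -0.2, 0.8, 0, 0], [0, -0.2, 0.8, 0, 0], [0, -0.2, 0.8, 0, 0], [0, -0.2, 0.6, 0, 0], [0, 0, 0.4, 0, 0], [0, 0, 0.2, 0, 0], [0, 0, 0, 0, 0], [0, 0, 0, 0, 0], [0, 0, 0, 0, 0]]]' | python3 drive.py;python3 - <<'E'
from m import *
T=wristT();im=ctrl.get_image("wrist");np.save("pics/T2",T);cv2.imwrite("pics/w2.png",im[:,:,::-1])
print(ctrl.get_state()["position"])
E
```

```text
time: 6.2
position: [0.5077, 0.0068, 0.1262]
tool_rot: [-0.0, -0.118, 0.993, -0.0]
wrist_force: [-0.1, 0.2, -1.9]
grip_width: 0.661
grip_force: 36.7
[0.50775306 0.00675295 0.12631981]
```

View pics/w2.png

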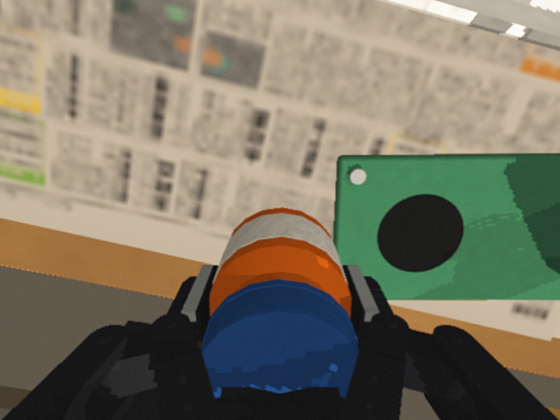

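The wrist picture shows the jar held upright between the pads, with the mat as an ellipse at about (420,232) and the press base edges parallel to the image axes.

```bash
python3 - <<'E'
from m import *
I={n:cv2.imread(f"pics/{f}.png")[:,:,::-1].copy() for n,f in(("scene","scene0"),("top","top0"),("wrist","w2"))}
T2=np.load("pics/T2.npy");R=[]
for n,near,thr in(("scene",(245,217),80),("top",(230,215),60),("wrist",(420,232),60)):
    im=I[n];V=im.max(2).astype(int);m=(V<thr)&(V-im.min(2)<25)
    win=np.zeros_like(m);h=(16,16) if n!="wrist" else(55,60);win[near[1]-h[1]:near[1]+h[1],near[0]-h[0]:near[0]+h[0]]=1
    c,s,mm=comp(im,m&win,near)
    cnt=max(cv2.findContours(mm.astype(np.uint8),0,1)[0],key=len);P=plane(n,cnt.reshape(-1,2).astype(float),.012,T2 if n=="wrist" else None)
    (a,b),r=cv2.minEnclosingCircle(P[:,:2].astype(np.float32))
    e=cv2.fitEllipse(cnt)[0];print(n,c,s,e,"plane c",P[:,:2].mean(0).round(4),(a,b,r),plane(n,[e],.012,T2 if n=="wrist" else None).round(4))
    o,d=ray(n,[e],T2 if n=="wrist" else None);R.append((o,d[0]))
print(tri(R),tri(R[1:]))
# base edges in wrist view
h=cv2.cvtColor(I["wrist"],cv2.COLOR_RGB2HSV).astype(int);g=(h[...,0]>55)&(h[...,0]<95)&(h[...,1]>90)
for cols in(380,540):
    r=np.flatnonzero(g[:,cols]);print(cols,r.min(),r.max(),plane("wrist",[(cols,r.min()),(cols,r.max())],.012,T2).round(4).tolist())
E
```

```text
scene [244.71836735 217.03265306] [235 210  21  15 245] (244.7250518798828, 217.02066040039062) plane c [0.508  0.1258] (0.5085932016372681, 0.12618869543075562, 0.0321291945874691) [[0.5081 0.1259 0.012 ]]
top [229.44227006 214.95694716] [217 203  26  25 511] (229.4401092529297, 214.94854736328125) plane c [0.5065 0.1268] (0.5067938566207886, 0.12704849243164062, 0.03479502722620964) [[0.5068 0.1271 0.012 ]]
wrist [420.01325278 232.74157084] [ 378  195   85   77 5131] (420.0057678222656, 232.74295043945312) plane c [0.5076 0.1257] (0.5081903338432312, 0.12570877373218536, 0.034647922962903976) [[0.5069 0.1254 0.012 ]]
(array([0.50752411, 0.12652767, 0.01115801]), [0.0009213614820137107, 0.0009471633104199271, 0.0006120878292619336]) (array([0.50750607, 0.1273228 , 0.00890936]), [0.0004625994967428711, 0.0004625994967427984])
380 156 288 [[0.4543, 0.0728, 0.012], [0.5644, 0.1107, 0.012]]
540 154 298 [[0.4253, 0.1886, 0.012], [0.5407, 0.2485, 0.012]]
```

```bash
python3 go.py .5073 .1262 .0325
```

```text
[0.5078 0.0068 0.1263] toolx -166.44 delta tool [-0.0276  0.1163  0.0938] j [-0.05 -0.15  1.66 -0.    1.64 -1.86]
```

To row units: 0.02 m is 0.4, 0.0194 m is 0.388.

```bash
echo '[[[0, -0.092, 0.386, 0, 0], [0, -0.092, 0.388, 0, 0], [0, -0.092, 0.388, 0, 0], [0, -0.092, 0.388, 0, 0], [0, -0.092, 0.388, 0, 0], [0, -0.092, 0.388, 0, 0], [0, 0, 0, 0.4, 0], [0, 0, 0, 0.4, 0], [0, 0, 0, 0.4, 0], [0, 0, 0, 0.3, 0], [0, 0, 0, 0.2, 0], [0, 0, 0, 0, 0]]]' | python3 drive.py; python3 go.py .5073 .1262 .0325
```

```text
time: 7.45
position: [0.5063, 0.1268, 0.0398]
tool_rot: [-0.001, -0.118, 0.993, -0.0]
wrist_force: [0.1, 0.3, -2.7]
grip_width: 0.662
grip_force: 36.7
[0.5063 0.1268 0.0398] toolx -166.39 delta tool [-0.0009 -0.0009  0.0073] j [ 0.18 -0.07  1.73 -0.    1.48 -1.63]
```

To row units: 0.004 m is 0.08, 0.0025 m is 0.05.

```bash
echo '[[[0, -0.018, -0.018, 0.08, 0], [0, 0, 0, 0.05, 0], [0, 0, 0, 0.02, 0], [0, 0, 0, 0, 0], [0, 0, 0, 0, 0]]]' | python3 drive.py; python3 go.py .5073 .1262 .031
```

```text
time: 7.95
position: [0.5083, 0.1268, 0.0344]
tool_rot: [0.0, -0.119, 0.993, 0.0]
wrist_force: [0.3, 0.4, -2.9]
grip_width: 0.661
grip_force: 36.7
[0.5083 0.1268 0.0344] toolx -166.35 delta tool [ 0.0011 -0.0004  0.0034] j [ 0.18 -0.06  1.74  0.    1.47 -1.63]
```

```bash
echo '[[[0, 0, 0, 0.03, 0], [0, 0, 0, 0.02, 0], [0, 0, 0, 0, 0], [0, 0, 0, 0, 0]]]' | python3 drive.py; python3 go.py .5073 .1262 .031
```

```text
time: 8.35
position: [0.5081, 0.1267, 0.0315]
tool_rot: [-0.0, -0.119, 0.993, -0.0]
wrist_force: [0.6, 0.4, -2.5]
grip_width: 0.664
grip_force: 36.7
[0.5081 0.1267 0.0315] toolx -166.35 delta tool [ 0.0009 -0.0003  0.0005] j [ 0.18 -0.06  1.74 -0.    1.46 -1.63]
```

To row units: 0.0008 m is 0.016, 0.0006 m is 0.012.

```bash
echo '[[[0, 0.012, 0, 0.016, 0], [0, 0, 0, 0.01, 0], [0, 0, 0, 0, 0]]]' | python3 drive.py; echo '[[[0, 0, 0, 0.016, 0], [0, 0, 0, 0, 0], [0, 0, 0, 0, 0]]]' | python3 drive.py
```

```text
time: 8.65
position: [0.5079, 0.1267, 0.0311]
tool_rot: [0.001, -0.119, 0.993, 0.0]
wrist_force: [-1.5, 0.1, 1.9]
grip_width: 0.665
grip_force: 37.2
time: 8.95
position: [0.5079, 0.1267, 0.031]
tool_rot: [0.001, -0.119, 0.993, 0.0]
wrist_force: [-3.9, -0.5, 7.3]
grip_width: 0.662
grip_force: 37.8
```

To row units: -0.001 m is -0.02, -0.03 m is -0.6.

```bash
echo '[[[0, 0, 0, -0.02, 0], [0.8, 0, 0, 0, 0], [1, 0, 0, 0, 0], [1, 0, 0, 0, 0], [1, 0, 0, 0, 0], [1, 0, 0, -0.1, 0], [1, 0, 0, -0.4, 0], [1, 0, 0, -0.6, 0], [1, 0, 0, -0.6, 0], [1, 0, -0.6, -0.6, 0], [1, 0, -0.6, -0.6, 0], [1, 0, -0.6, -0.6, 0]]]' | python3 drive.py; echo '[[[1, 0, -0.6, -0.8, 0], [1, 0, -0.6, -0.6, 0], [1, 0, 0, 0, 0], [1, 0, 0, 0, 0]]]' | python3 drive.py; python3 - <<'E'
from m import *
T=wristT();im=ctrl.get_image("wrist");np.save("pics/T3",T);cv2.imwrite("pics/w3.png",im[:,:,::-1])
a=ctrl.get_image("top");cv2.imwrite("pics/top3.png",a[:,:,::-1]);b=ctrl.get_image("scene");cv2.imwrite("pics/scene3.png",b[:,:,::-1])
E
```

```text
time: 10.15
position: [0.5288, 0.0384, 0.2072]
tool_rot: [0.0, -0.119, 0.993, -0.0]
wrist_force: [0.9, 0.2, -0.6]
grip_width: 1.001
grip_force: 0.0
time: 10.55
position: [0.5432, -0.0196, 0.2761]
tool_rot: [0.001, -0.118, 0.993, 0.0]
wrist_force: [-0.9, -0.1, -0.8]
grip_width: 1.001
grip_force: 0.0
```

View pics/w3.png

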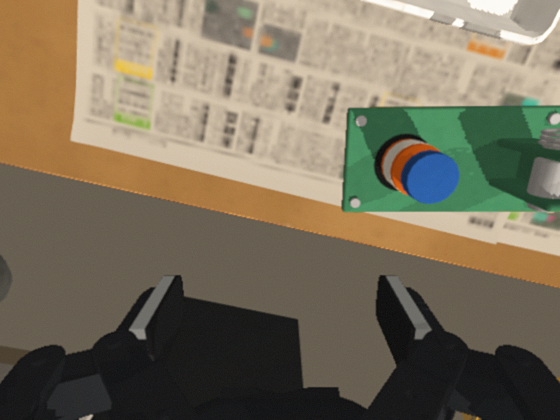

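The jar stands upright on the mat with the lid at (430,177) and a rim of black showing round its foot. I'll check its centre numerically and work out the handle approach.

```bash
python3 - <<'E'
from m import *
T=np.load("pics/T3.npy");R=[]
for n,f,near in(("wrist","w3",(430,177)),("top","top3",(230,215)),("scene","scene3",(245,205))):
    im=cv2.imread(f"pics/{f}.png")[:,:,::-1].copy();c,s,m=comp(im,masks(im)["blue"],near);print(n,c,s)
    o,d=ray(n,[c],T if n=="wrist" else None);R.append((o,d[0]));print(plane(n,[c],.088,T if n=="wrist" else None))
print(tri(R))
E
python3 go.py .4308 .2592 .37
```

```text
wrist [430.01464886 176.71305472] [ 402  151   57   53 2321]
[[0.50663889 0.12628414 0.088     ]]
top [222.21717172 212.5       ] [216 203  13  20 198]
[[0.5063866  0.13533915 0.088     ]]
scene [242.30534351 199.66412214] [235 195  16  11 131]
[[0.50735943 0.12872485 0.088     ]]
(array([0.50850034, 0.13332262, 0.08115902]), [0.0033126747938240168, 0.003380951073770346, 0.002532604124830399])
[ 0.5424 -0.0183  0.2736] toolx -166.29 delta tool [ 0.0429  0.2961 -0.0959] j [-0.1  -0.05  1.3   0.    1.9  -1.91]
```

```bash
echo '[[[1, 0, 0, -0.8, 0], [1, 0, 0, -0.8, 0], [1, 0.06, 0.4, -0.32, 0], [1, 0.1, 0.7, 0, 0], [1, 0.1, 0.8, 0, 0], [1, 0.1, 0.8, 0, 0], [1, 0.1, 0.8, 0, 0], [1, 0.1, 0.8, 0, 0], [1, 0.1, 0.8, 0, 0], [1, 0.1, 0.6, 0, 0], [1, 0.1, 0.22, 0, 0], [1, 0, 0, 0, 0]]]' | python3 drive.py 30; echo '[[[1, 0, 0, 0, 0], [1, 0, 0, 0, 0]]]' | python3 drive.py; python3 go.py .4308 .2592 .283
```

```text
time: 11.9
position: [0.43, 0.2597, 0.3705]
tool_rot: [-0.001, -0.121, 0.993, -0.0]
wrist_force: [-0.5, -0.6, 0.4]
grip_width: 1.001
grip_force: 0.0
time: 12.1
position: [0.4317, 0.2573, 0.3712]
tool_rot: [-0.0, -0.118, 0.993, -0.0]
wrist_force: [-0.3, -0.1, -0.6]
grip_width: 1.001
grip_force: 0.0
[0.4317 0.2573 0.3712] toolx -166.43 delta tool [0.0005 0.0021 0.0882] j [ 0.47 -0.09  1.16 -0.    2.07 -1.34]
```

```bash
python3 - <<'E'
from m import *
cv2.imwrite("pics/w4.png",ctrl.get_image("wrist")[:,:,::-1])
E
```

```text
(no output)
```

View pics/w4.png

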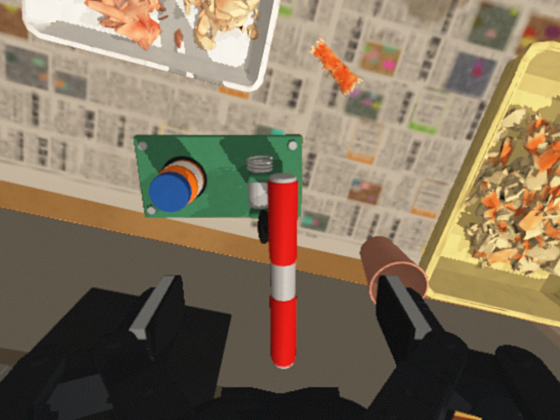

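The bar is vertical in the picture, centred at column 283 between the open fingers, with the near grip at rows 178–262. I'll descend over the near grip.

```bash
python3 - <<'E'
from m import *
im=cv2.imread("pics/w4.png")[:,:,::-1].copy();T=wristT()
c,s,m=comp(im,masks(im)["red"],(284,220));print(c,s,plane("wrist",[c],.305,T))
E
echo '[[[1, 0.006, 0.03, 0.4, 0], [1, 0, 0, 0.4, 0], [1, 0, 0, 0.4, 0], [1, 0, 0, 0.3, 0], [1, 0, 0, 0.26, 0], [1, 0, 0, 0, 0], [1, 0, 0, 0, 0]]]' | python3 drive.py; python3 go.py .4308 .2592 .283
```

```text
[282.53852777 222.40077486] [ 268  181   30   85 2323] [[0.43018795 0.25915532 0.305     ]]
time: 12.85
position: [0.4309, 0.2593, 0.2838]
tool_rot: [0.0, -0.118, 0.993, 0.0]
wrist_force: [-0.8, 0.4, 0.9]
grip_width: 0.999
grip_force: 0.0
[0.4309 0.2593 0.2838] toolx -166.4 delta tool [ 0.0001 -0.0001  0.0008] j [ 0.47 -0.15  1.38 -0.    1.92 -1.33]
```

```bash
echo '[[[0, 0, 0, 0, 0], [0, 0, 0, 0, 0], [0, 0, 0, 0, 0], [0, 0, 0, 0, 0], [0, 0, 0, 0, 0], [0, 0, 0, 0, 0], [0, 0, 0, 0, 0], [0, 0, 0, 0, 0]]]' | python3 drive.py 50; python3 - <<'E'
import numpy as np
p0=None
for q in np.arange(0,1.601,.1):
    a=1.6-q;p=np.array([-215*np.cos(a)+22*np.sin(a),215*np.sin(a)+22*np.cos(a)])
    if p0 is not None: print(round(q,2),"dy %.1f dz %.1f"%(p[0]-p0[0],-(p[1]-p0[1])))
    p0=p
E
python3 go.py .4308 .2592 .283
```

```text
time: 13.65
position: [0.4308, 0.2594, 0.2838]
tool_rot: [0.0, -0.119, 0.993, -0.0]
wrist_force: [0.3, -2.3, 3.3]
grip_width: 0.191
grip_force: 48.8
0.1 dy -21.5 dz -1.8
0.2 dy -21.6 dz 0.4
0.3 dy -21.5 dz 2.6
0.4 dy -21.1 dz 4.7
0.5 dy -20.5 dz 6.8
0.6 dy -19.7 dz 8.8
0.7 dy -18.8 dz 10.7
0.8 dy -17.6 dz 12.5
0.9 dy -16.3 dz 14.2
1.0 dy -14.8 dz 15.8
1.1 dy -13.1 dz 17.2
1.2 dy -11.3 dz 18.4
1.3 dy -9.4 dz 19.4
1.4 dy -7.4 dz 20.3
1.5 dy -5.4 dz 20.9
1.6 dy -3.3 dz 21.4
[0.4308 0.2594 0.2838] toolx -166.37 delta tool [ 0.     -0.0002  0.0008] j [ 0.47 -0.15  1.38 -0.    1.92 -1.33]
```

To row units: -0.0108 m is -0.216, -0.0106 m is -0.212.

```bash
echo '[[[0, 0, -0.216, -0.024, 0], [0, 0, -0.216, -0.012, 0], [0, 0, -0.216, 0, 0], [0, 0, -0.216, 0.008, 0], [0, 0, -0.216, 0.02, 0], [0, 0, -0.216, 0.032, 0], [0, 0, -0.212, 0.042, 0], [0, 0, -0.212, 0.052, 0], [0, 0, -0.206, 0.062, 0], [0, 0, -0.204, 0.074, 0], [0, 0, -0.2, 0.084, 0], [0, 0, -0.194, 0.092, 0]]]' | python3 drive.py; python3 go.py .4308 .2592 .283
```

```text
time: 14.85
position: [0.4608, 0.1366, 0.262]
tool_rot: [0.001, -0.119, 0.993, 0.0]
wrist_force: [2.4, 5.6, 3.6]
grip_width: 0.191
grip_force: 52.3
[0.4608 0.1366 0.262 ] toolx -166.34 delta tool [ 0.0002  0.1263 -0.0209] j [ 0.22 -0.22  1.48  0.    1.89 -1.59]
```

```bash
echo '[[[0, 0, -0.19, 0.102, 0], [0, 0, -0.186, 0.112, 0], [0, 0, -0.18, 0.12, 0], [0, 0, -0.172, 0.13, 0], [0, 0, -0.166, 0.138, 0], [0, 0, -0.16, 0.146, 0], [0, 0, -0.152, 0.154, 0], [0, 0, -0.144, 0.162, 0], [0, 0, -0.136, 0.17, 0], [0, 0, -0.126, 0.174, 0], [0, 0, -0.118, 0.182, 0], [0, 0, -0.108, 0.186, 0]]]' | python3 drive.py; python3 go.py .4308 .2592 .283
```

```text
time: 16.05
position: [0.4822, 0.0475, 0.1725]
tool_rot: [0.0, -0.119, 0.993, 0.0]
wrist_force: [2.5, 6.4, 4.3]
grip_width: 0.189
grip_force: 53.8
[0.4822 0.0475 0.1725] toolx -166.34 delta tool [-1.000e-04  2.180e-01 -1.104e-01] j [ 0.03 -0.23  1.64  0.    1.73 -1.78]
```

To row units: 0.0105 m is 0.21, 0.0104 m is 0.208.

```bash
echo '[[[0, 0, -0.098, 0.192, 0], [0, 0, -0.09, 0.196, 0], [0, 0, -0.08, 0.202, 0], [0, 0, -0.068, 0.204, 0], [0, 0, -0.06, 0.208, 0], [0, 0, -0.048, 0.21, 0], [0, 0, -0.02, 0.106, 0], [0, 0, -0.02, 0.106, 0], [0, 0, -0.014, 0.108, 0], [0, 0, -0.012, 0.108, 0], [0, 0, 0, 0, 0], [0, 0, 0, 0, 0]]]' | python3 drive.py; python3 go.py .4308 .2592 .283
```

```text
time: 17.25
position: [0.4883, 0.023, 0.0921]
tool_rot: [0.001, -0.119, 0.993, 0.0]
wrist_force: [-0.1, 4.9, 8.1]
grip_width: 0.191
grip_force: 58.4
[0.4883 0.023  0.0921] toolx -166.34 delta tool [-2.000e-04  2.432e-01 -1.907e-01] j [-0.02 -0.2   1.75  0.    1.58 -1.83]
```

To row units: 0.0015 m is 0.03.

```bash
echo '[[[0, 0, 0, 0.03, 0], [0, 0, 0, 0.03, 0], [0, 0, 0, 0, 0], [0, 0, 0, 0, 0]]]' | python3 drive.py; python3 go.py .4308 .2592 .283; python3 - <<'E'
from m import *
T=wristT();im=ctrl.get_image("wrist");np.save("pics/T5",T);cv2.imwrite("pics/w5.png",im[:,:,::-1])
E
```

```text
time: 17.65
position: [0.4884, 0.0228, 0.0901]
tool_rot: [0.001, -0.119, 0.993, 0.0]
wrist_force: [-1.5, 4.5, 13.9]
grip_width: 0.188
grip_force: 58.8
[0.4884 0.0228 0.0901] toolx -166.35 delta tool [-2.000e-04  2.434e-01 -1.929e-01] j [-0.02 -0.19  1.76  0.    1.58 -1.83]
```

View pics/w5.png

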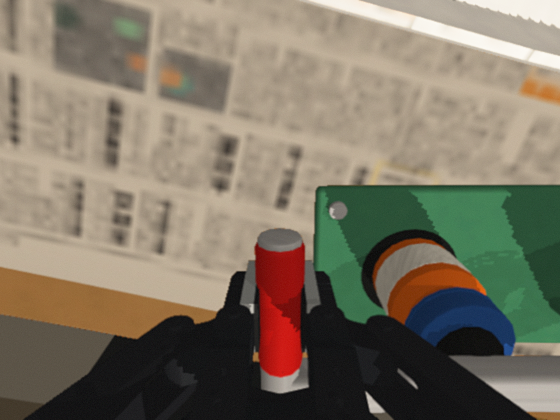

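The picture shows the bar gripped at its near grip (280,270) and the pad on the lid (475,345). The force was 14 N with 2 mm of extra travel, so I'll push on until the stop.

To row units: 0.0015 m is 0.03.

```bash
echo '[[[0, 0, 0, 0.03, 0], [0, 0, 0, 0.03, 0], [0, 0, 0, 0, 0], [0, 0, 0, 0, 0]]]' | python3 drive.py; echo '[[[0, 0, 0, 0.02, 0], [0, 0, 0, 0.02, 0], [0, 0, 0, 0, 0], [0, 0, 0, 0, 0]]]' | python3 drive.py; python3 go.py .4308 .2592 .283
```

```text
time: 18.1
position: [0.4885, 0.0224, 0.0866]
tool_rot: [0.001, -0.119, 0.993, -0.0]
wrist_force: [-0.9, 3.9, 10.5]
grip_width: 0.188
grip_force: 59.3
time: 18.5
position: [0.4886, 0.0223, 0.086]
tool_rot: [0.001, -0.119, 0.993, -0.0]
wrist_force: [-4.4, 2.7, 18.4]
grip_width: 0.187
grip_force: 59.9
[0.4886 0.0223 0.086 ] toolx -166.36 delta tool [-2.000e-04  2.436e-01 -1.973e-01] j [-0.02 -0.19  1.76 -0.    1.57 -1.83]
```

To row units: 0.001 m is 0.02.

```bash
echo '[[[0, 0, 0, 0.02, 0], [0, 0, 0, 0.02, 0], [0, 0, 0, 0, 0], [0, 0, 0, 0, 0]]]' | python3 drive.py; python3 go.py .4308 .2592 .283
```

```text
time: 18.9
position: [0.4887, 0.0223, 0.0856]
tool_rot: [0.002, -0.119, 0.993, -0.001]
wrist_force: [-8.7, 2.8, 26.0]
grip_width: 0.189
grip_force: 60.8
[0.4887 0.0223 0.0856] toolx -166.36 delta tool [-2.000e-04  2.436e-01 -1.977e-01] j [-0.02 -0.19  1.76 -0.    1.57 -1.83]
```

To row units: -0.0105 m is -0.21, -0.0104 m is -0.208.

```bash
echo '[[[0, 0, 0, -0.06, 0], [0, 0, 0, -0.06, 0], [0, 0, 0, -0.08, 0], [0, 0, 0.012, -0.108, 0], [0, 0, 0.014, -0.108, 0], [0, 0, 0.02, -0.106, 0], [0, 0, 0.02, -0.106, 0], [0, 0, 0.048, -0.21, 0], [0, 0, 0.06, -0.208, 0], [0, 0, 0.068, -0.204, 0], [0, 0, 0.08, -0.202, 0], [0, 0, 0.09, -0.196, 0]]]' | python3 drive.py; python3 go.py .4308 .2592 .283
```

```text
time: 20.1
position: [0.4827, 0.0451, 0.1616]
tool_rot: [-0.001, -0.12, 0.993, 0.002]
wrist_force: [4.5, 16.0, -5.4]
grip_width: 0.191
grip_force: 61.9
[0.4827 0.0451 0.1616] toolx -166.22 delta tool [-0.0004  0.2209 -0.1204] j [ 0.02 -0.22  1.65  0.    1.71 -1.79]
```

To row units: 0.0049 m is 0.098, -0.0046 m is -0.092.

```bash
echo '[[[0, 0, 0.098, -0.092, 0], [0, 0, 0, 0, 0], [0, 0, 0.108, -0.186, 0], [0, 0, 0.118, -0.182, 0], [0, 0, 0.126, -0.174, 0], [0, 0, 0.136, -0.17, 0], [0, 0, 0, 0, 0]]]' | python3 drive.py; python3 go.py .4308 .2592 .283
```

```text
time: 20.8
position: [0.4762, 0.0717, 0.2038]
tool_rot: [-0.0, -0.119, 0.993, -0.0]
wrist_force: [2.5, 3.5, -0.1]
grip_width: 0.192
grip_force: 59.7
[0.4762 0.0717 0.2038] toolx -166.32 delta tool [-0.0002  0.1929 -0.0792] j [ 0.08 -0.23  1.59 -0.    1.79 -1.73]
```

```bash
echo '[[[0, 0, 0.144, -0.162, 0], [0, 0, 0.152, -0.154, 0], [0, 0, 0.16, -0.146, 0], [0, 0, 0.166, -0.138, 0], [0, 0, 0.172, -0.13, 0], [0, 0, 0.18, -0.12, 0], [0, 0, 0.186, -0.112, 0], [0, 0, 0.19, -0.102, 0], [0, 0, 0.194, -0.092, 0], [0, 0, 0.2, -0.084, 0], [0, 0, 0, 0, 0]]]' | python3 drive.py; python3 go.py .4308 .2592 .283
```

```text
time: 21.9
position: [0.4551, 0.1578, 0.2668]
tool_rot: [0.0, -0.12, 0.993, 0.001]
wrist_force: [-0.1, 0.2, 6.8]
grip_width: 0.192
grip_force: 58.8
[0.4551 0.1578 0.2668] toolx -166.24 delta tool [-0.0005  0.1043 -0.0161] j [ 0.26 -0.22  1.46  0.    1.9  -1.55]
```

To row units: 0.0108 m is 0.216, 0.0106 m is 0.212.

```bash
echo '[[[0, 0, 0.204, -0.094, 0], [0, 0, 0.206, -0.082, 0], [0, 0, 0.212, -0.052, 0], [0, 0, 0.212, -0.042, 0], [0, 0, 0.216, -0.032, 0], [0, 0, 0.216, -0.02, 0], [0, 0, 0.216, -0.008, 0], [0, 0, 0, 0, 0]]]' | python3 drive.py; python3 go.py .4308 .2592 .283
```

```text
time: 22.7
position: [0.4374, 0.2298, 0.2819]
tool_rot: [-0.001, -0.12, 0.993, 0.0]
wrist_force: [-5.4, 0.5, 1.8]
grip_width: 0.19
grip_force: 56.3
[0.4374 0.2298 0.2819] toolx -166.22 delta tool [-0.0006  0.0302 -0.0011] j [ 0.41 -0.18  1.4   0.    1.92 -1.4 ]
```

```bash
echo '[[[0, 0, 0.16, 0, 0], [0, 0, 0.16, 0.008, 0], [0, 0, 0.14, 0.01, 0], [0, 0, 0.1, 0.01, 0], [0, 0, 0.04, 0.006, 0], [0, 0, 0, 0, 0], [0, 0, 0, 0, 0]]]' | python3 drive.py; python3 go.py .4308 .2592 .283
```

```text
time: 23.4
position: [0.4309, 0.2575, 0.2806]
tool_rot: [-0.0, -0.119, 0.993, 0.0]
wrist_force: [-5.8, -1.4, 3.1]
grip_width: 0.188
grip_force: 56.0
[0.4309 0.2575 0.2806] toolx -166.34 delta tool [-0.0003  0.0017 -0.0024] j [ 0.47 -0.16  1.38  0.    1.91 -1.34]
```

To row units: -0.03 m is -0.6, -0.025 m is -0.5.

```bash
echo '[[[0, 0, 0.034, 0, 0], [0, 0, 0, 0, 0], [0.4, 0, 0, 0, 0], [0.6, 0, 0, 0, 0], [1, 0, 0, 0, 0], [1, 0, 0, 0, 0], [1, 0, 0, 0, 0], [1, 0, 0, -0.2, 0], [1, 0, 0, -0.5, 0], [1, 0, 0, -0.6, 0], [1, 0, 0, -0.6, 0], [1, 0, 0, 0, 0]]]' | python3 drive.py; echo '[[[1, 0.6, 0, 0, 0], [1, 0.8, 0, 0, 0], [1, 0.8, 0, 0, 0], [1, 0, 0, 0, 0], [1, 0, 0, 0, 0]]]' | python3 drive.py; python3 - <<'E'
from m import *
R=[]
T=wristT()
for n in("scene","top","wrist"):
    im=ctrl.get_image(n);cv2.imwrite(f"pics/{n}6.png",im[:,:,::-1])
np.save("pics/T6",T)
for n,near in(("scene",(243,201)),("top",(228,213))):
    im=cv2.imread(f"pics/{n}6.png")[:,:,::-1].copy();c,s,m=comp(im,masks(im)["blue"],near);print(n,c,s);o,d=ray(n,[c]);R.append((o,d[0]))
print(tri(R))
s=cv2.imread("pics/scene6.png")[90:240,160:320];w=cv2.imread("pics/wrist6.png")
cv2.imwrite("pics/v6.png",np.hstack([cv2.resize(s,(400,375),interpolation=2),cv2.resize(w,(400,375))]))
E
```

```text
time: 24.6
position: [0.4311, 0.2592, 0.3813]
tool_rot: [0.004, -0.119, 0.993, 0.001]
wrist_force: [-0.5, -0.8, -0.2]
grip_width: 1.0
grip_force: 0.0
time: 25.1
position: [0.3235, 0.233, 0.3762]
tool_rot: [0.001, -0.119, 0.993, 0.0]
wrist_force: [0.9, 0.6, 0.2]
grip_width: 1.002
grip_force: 0.0
scene [242.34848485 201.09848485] [235 196  16  11 132]
top [225.21088435 213.03061224] [216 204  20  19 294]
(array([0.5059294 , 0.12813228, 0.08326071]), [0.0004986821367768124, 0.000498682136776826])
```

View pics/v6.png

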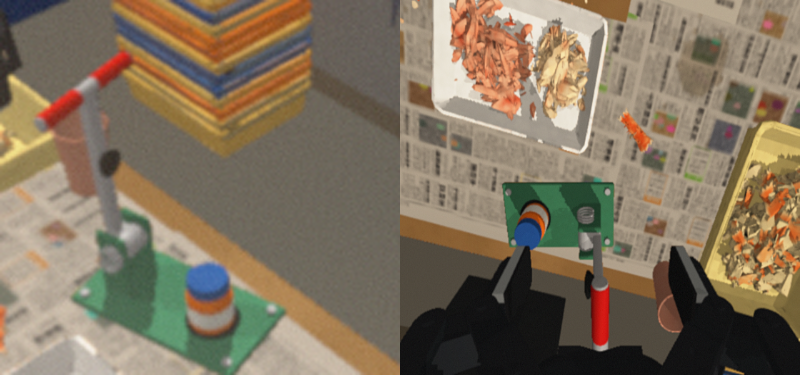

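```bash
python3 -c "
from workcell import ctrl
print(ctrl.job_done())"
```

```text
the job is handed in; nothing more can be done
None
```

The job is handed in at about 25 s: the jar stands upright within about 2 mm of the mat's centre, its lid measured about 7 mm lower after the press was pulled to its stop, and the handle was held all the way back up to rest and then let go.

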